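Measure a shoe last on the sizing board

ROBOT

A 7-joint arm with a two-finger parallel gripper is mounted at the origin on the work surface. World frame = base frame: x ahead of the robot, y to its left, z up, the work surface at z = 0. Lengths are in m, angles in rad, forces in N, time in s.
With the tool pointing down it reaches from about 0.35 to 0.9 m from the base axis. Payload 7.2 kg.
Tool frame: the origin (TCP) lies on the centre line of the jaws, within the pads' length; the fingertips stand 22 mm ahead of it and the grasp point (between the pads) lies 3 mm ahead of it (robot.tips_ahead is the distance from the TCP to the fingertips, in m); z points along the fingers, y is the direction in which the jaws open and shut (so a half turn about z gives the same grasp; the last joint's range is limited). The gripper opens to 85 mm and grips with 20 to 120 N. Pads are 22 mm wide; open, the fingers measure 114 mm over their backs; the gripper's body (76 mm by 85 mm) begins 54 mm behind the grasp point. The pads swing forward as they close: fully open they stand 13 mm farther back than shut.
Start: joints at [-1.244, 0.411, -0.013, 1.596, 0.006, 1.134, -0.082], TCP at [0.24, 0.577, 0.253] pointing down, gripper open.
Joint ranges: [-2.95, 2.95], [-0.29, 1.99], [-1.47, 1.44], [0.14, 2.54], [-1.03, 4.17], [0.13, 1.85], [-2.86, 2.86]. Speed limits (rad/s): [2.39, 2.39, 3.01, 3.01, 3.14, 3.14, 3.14].

INTERFACE

Orientations are given as [roll, pitch, yaw] about the fixed x, y, z axes, in that order (R = Rz(yaw) Ry(pitch) Rx(roll)).
In Python, from rig import robot, eyes, job gives the robot as it stands.
- The arm moves only by the tool servo_tool, never from a script. Its argument "steps" is a list of rows, each an object of numbers: "tx", "ty", "tz": the shift along the tool's x, y, z each as a share of 25 cm, from -1 to 1; "roll": the turn about the tool's z as a share of 2 rad, from -1 to 1; "claw": the gripper command: -1 is fully open, 1 is shut, values between are in proportion. A call has exactly 5 rows; each row shifts and turns the commanded pose from where the row before left it, along the tool's axes as they then stand; what a row does not reach is not made up. A row lasts 1/8 s, in which the tool goes at most 62.5 mm and 10.7 degrees, less where a joint would pass 70% of its speed; a pose out of reach is approached as far as the arm can. A call with a number of a shift or a turn outside -1 to 1 is refused whole. A call with a gripper value outside its range is refused whole. The fingers move at their own pace and stop on an object; the grip force is fixed at half the most. Time passes only in rows, so rows that do not move let the fingers close, or fill a call up. It gives the time, the measured TCP pose, the force and the opening at its end, in the units of the state.
- robot.read_state(): the state, without advancing time (a new reading comes with each control period).
- eyes.snapshot(name): name is "scene" or "top" or "wrist"; returns a dict with "pixels" (384x512x3 uint8, red, green, blue), "intrinsics" (3x3 intrinsics, pixels), "position" and "attitude" of the camera in the world; the wrist camera has in their place "hand_eye" (4x4, takes a point from camera to tool coordinates, whose origin is the TCP and whose axes are the flange's). Camera axes: x right, y down, z forward; pixel columns grow to the right and rows downward; lengths in m; the calibration is good to about 2 mm. A picture is of the moment at which its call begins: read the wrist's pose just before it. There is no depth.
- job.finish_job(): hands the job in, once; it reports no verdict.
The state is a dict: "time": time; "joint_positions": joint angles; "joint_velocities": joint speeds; "tau": joint torques, N m; "tool_pos": TCP position; "eef_rot": TCP orientation; "ft_force": force on the tool from outside, world axes, zero at the start; "wrist_torque": the same for the moment, N m; "finger_gap": finger opening in m.
Only numpy, scipy, OpenCV 4.12 (cv2) and the standard library are available. Lean on these libraries where they do the work, as an engineer would, in place of code of your own. Each camera call takes 0.05 s, during which the arm holds its last target. There are 200 camera calls.

TASK

Measure the big shoe last that stands on the sizing board: pushing gently with the fingers, never lifting or tipping it, bring its heel right up against the heel stop with its straight side flat along the fence, and leave the sliding gauge pushed up so that its plate touches the toe. Leave the other things on the bench alone.

Things in the scene. Friction and masses are not known exactly. Their poses are not given: they have to be found in the camera images.
- board: Plywood sizing board fixed flat on the bench, 400 x 200 x 10 mm, turned up to 17 degrees either way. Origin: centre of its underside; x along it from the heel stop to the gauge's parking end (roughly to the robot's right), y towards the fence (roughly away from the robot), z up. Top at z = 10 mm. The near side (-y) is open. Gauge rail behind the fence, up to y = 90 mm.
- corner (a point): Point on the board's top (board x -170, y 50, z 10 mm; axes as the board's) where two wooden faces meet. Heel stop: block across the board, face at board x = -170 looking to +x, y = -60 to 50, 16 mm thick, top at z = 50 mm. Fence: strip along the board, face at board y = 50 looking to -y, x = -170 to 200, 12 mm thick, top at z = 35 mm.
- last: The bigger dark red plastic shoe last, loose, upright on the board between stop and gauge: 210 long, 70 wide, 72 mm high, 0.27 to 0.53 kg. Origin mid-length on its underside; x from heel to toe, z up. Upright sides from 4 to 24 mm height, narrowing above. Straight side at y = +34 (x = -80 to 45) faces the fence; other side at y = -30 near x = -30, bulging to -36 at x = 48 mm.
- last_toe (a point): Foremost point of the last's toe (blunt, flat over 16 mm, then rounded), 15 mm above its underside (last x = 105, y = 3 mm). The last starts turned up to 14 degrees from the fence, about 5 to 60 mm clear of fence and stop; properly placed, its origin is at board x = -65, y = 16 mm.
- last_heel (a point): Hindmost point of the last's heel (flat over 32 mm, then rounded), 15 mm above its underside (last x = -105, y = 3 mm). The last slides on the board under a push of a few N.
- gauge (a joint): How far the gauge has slid from its parking end towards the heel stop (along board -x), in m, 0 to 0.17. About 1.5 N of dry friction plus slight damping; it stays where it is left. Starts at 0 to 0.03, at least 50 mm clear of the toe.
- gauge_face (a point): Middle of the gauge's aluminium cross plate, on the face that looks to the heel stop and meets the toe; axes as the board's. The plate is 10 mm thick: its back, where one pushes, is 10 mm to +x of this point. It spans board y = -59 to 47 and z = 19 to 57 mm. Over the fence an arm joins it to a dark carriage on the rail.
- small_last: Bystander: the smaller red last, 155 mm long, 53 mm high, standing on the bench to the left. Origin mid-length on its underside. Leave alone.
- mallet: Bystander: wooden mallet lying right of the board, handle pointing away from the robot, head 68 mm thick and 100 mm long, handle 190 mm; origin under the head's middle. Leave alone.
- pail: Bystander: small metal pail, 140 mm across, 130 mm high, left and beyond the board; origin at the centre of its underside. Leave alone.
- brush: Bystander: hand brush lying on the bench to the right of the board; origin about its middle on its underside. Leave alone.
Not all that is in view belongs to the job. Leave any orange or purple look-alike of the last alone.

How it is judged:
At the end, for the whole second after the job is handed in: The last stands flat on the board at rest, heel within 5 mm of the heel stop, straight side within 5 mm of the fence and parallel to it within 0.05 rad, and the gauge plate is within 4 mm of the toe (x of last_heel in the frame of corner below 0.005 m and y of last in the frame of corner between -0.039 and -0.029 m and z of last in the frame of corner below 0.004 m and angle between the x axis of last and the x axis of board, either way round below 0.05 rad and angle between last's own z axis and vertical below 0.05 rad and x of last_toe in the frame of gauge_face above -0.004 m and linear speed of last below 0.01 m/s); the robot touches nothing.
It fails at once if the last is lifted off the board (z of last in the frame of corner above 0.015 m).
It fails at once if the last is tipped (angle between last's own z axis and vertical above 0.3 rad).
It fails at once if the fingers squeeze or shove the last with more than 60 N (contact force between the fingers and last above 60 N).
It fails at once if another thing on the bench is disturbed (moved more than 30 mm) (distance of any of small_last, mallet, pail, brush from where it was at the start of the episode above 0.03 m).
It also fails if it takes over 64 s, if anything falls off the work surface, if the arm or the gripper's body presses on something with over 40 N, if the wrist force passes 120 N, or if a joint passes its speed limit or range.

## Working session

There is one attempt and no reset: what is moved stays moved. The work goes in short steps, Python scripts to look and compute and a tool call to move; the robot and the scene stay as the last step left them, time stands still between calls to the robot, and variables do not carry over. Pictures are saved under pics/ and viewed, about 8 in all and at most 12, crops included, and the job is handed in when it is done.

Besides the shell and the picture viewer there is one more tool, called after "Request:" as name(argument=value, ...), one argument or row to a line, values as JSON. servo_tool: Moves the arm, as the interface text tells. Shift numbers are shares of 25 cm and turn numbers shares of 2 rad, none past 1 either way. Its arguments: {"type":"object","properties":{"steps":{"type":"array"}},"required":["steps"]}

```bash
ls; mkdir -p pics; python3 - <<'E'
from rig import robot, eyes, job
import cv2
s=robot.read_state();print(s)
for n in("top","scene"):
    d=eyes.snapshot(n);cv2.imwrite(f"pics/{n}0.png",d["pixels"][:,:,::-1]);print(n,d["intrinsics"],d["position"],d["attitude"])
E
```

```text
pics
{'time': 0.0, 'joint_positions': array([-1.24418696,  0.41192899, -0.01272801,  1.59704317,  0.00559591,
        1.13427713, -0.08217955]), 'joint_velocities': array([-0.00038202,  0.00062532, -0.00078044, -0.00034533, -0.00019455,
        0.00014166,  0.00016608]), 'tau': array([-4.12457875e-04, -6.00629640e+01,  6.82102684e-01, -2.99396896e+01,
        1.37690990e-02,  1.13507628e-02,  3.21572955e-06]), 'tool_pos': array([0.2402464 , 0.57648874, 0.25243518]), 'eef_rot': array([-3.13997495e+00,  1.04577529e-04,  2.74684139e+00]), 'ft_force': array([0.13177847, 0.16116298, 0.12109721]), 'wrist_torque': array([0.01640011, 0.00295506, 0.03561579]), 'finger_gap': 0.08525062804840126}
top [[360.33940284   0.         255.46203851]
 [  0.         360.33940284 190.66917919]
 [  0.           0.           1.        ]] [0.31678691 0.01499024 1.19257633] [-3.00001671 -0.02859595 -1.54414563]
scene [[411.63497962   0.         255.26024208]
 [  0.         411.63497962 184.59298202]
 [  0.           0.           1.        ]] [ 1.57661687 -0.12533936  0.81738714] [-2.16968572 -0.00879599  1.47148335]
```

View pics/top0.png

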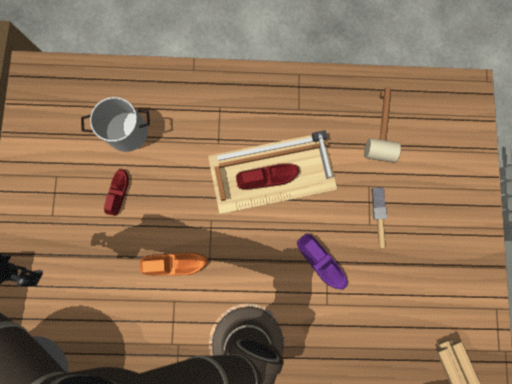

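View pics/scene0.png

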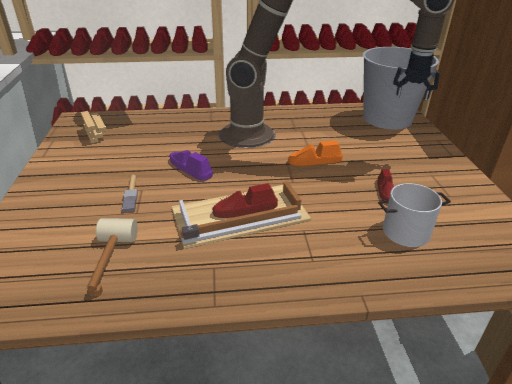

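The top view shows the board centred near pixel (272,173), with the last at about (268,176) and the gauge near (326,158). I'll zoom in on that region.

```bash
python3 - <<'E'
import cv2
a=cv2.imread("pics/top0.png")[120:225,200:345]
cv2.imwrite("pics/crop0.png",cv2.resize(a,None,fx=5.5,fy=5.5,interpolation=cv2.INTER_CUBIC))
E
```

```text
(no output)
```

View pics/crop0.png

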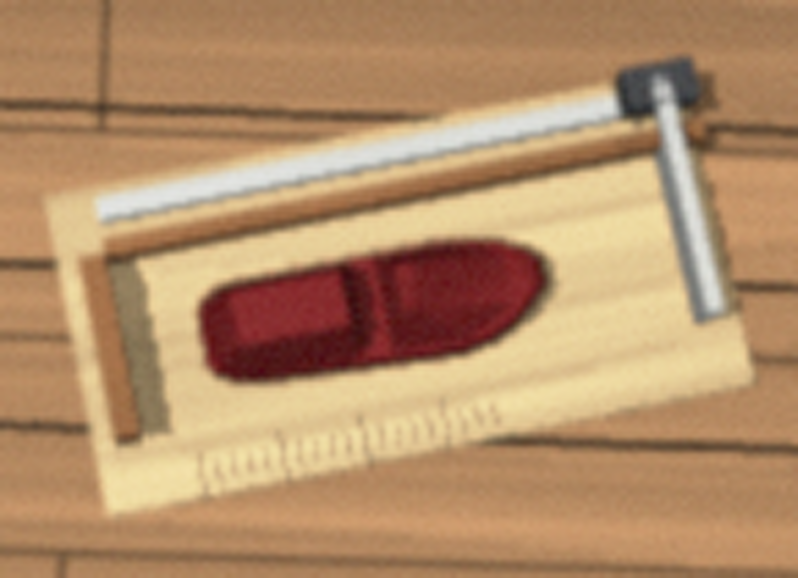

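```bash
cat > h.py <<'E'
import numpy as np, cv2
from scipy.spatial.transform import Rotation as R
from scipy.optimize import least_squares
def rot(e): return R.from_euler("xyz",e).as_matrix()
def ray(uv,z,K,p,A):
    """pixel(s) -> world points on the plane at height z; A = camera-to-world matrix"""
    uv=np.atleast_2d(uv); d=np.c_[uv,np.ones(len(uv))]@np.linalg.inv(K).T@A.T
    return p+d*((z-p[2])/d[:,2])[:,None]
def fit(model,world):
    """2D rigid pose (x,y,yaw) of model points onto world points"""
    m,w=np.array(model)[:,:2],np.array(world)[:,:2]
    f=lambda q:(m@rot([0,0,q[2]])[:2,:2].T+q[:2]-w).ravel()
    r=least_squares(f,[.6,0,-1.6]); return r.x,np.abs(r.fun).reshape(-1,2)
def to_world(q,m):
    m=np.atleast_2d(m).astype(float); return m@rot([0,0,q[2]])[:2,:2].T+q[:2]
def to_board(q,w):
    return (np.atleast_2d(w)[:,:2]-q[:2])@rot([0,0,q[2]])[:2,:2]
E
python3 - <<'E'
from h import *
from rig import robot,eyes
d=eyes.snapshot("top");K,p,A=d["intrinsics"],d["position"],rot(d["attitude"])
c=lambda x,y:(200+(x+.5)/5.5-.5,120+(y+.5)/5.5-.5)
g=lambda x,y,z:ray(c(x,y),z,K,p,A)[0]
W=[g(45,197,.01),g(107,515,.01),g(752,380,.01),g(80,260,.05),g(105,257,.05),g(118,440,.05),g(140,437,.05)]
M=np.array([(-.2,.1),(-.2,-.1),(.2,-.1),(-.186,.05),(-.17,.05),(-.186,-.06),(-.17,-.06)])
q,e=fit(M,W);print("board",q,np.degrees(q[2]+np.pi/2));print((e*1e3).round(1))
for n,z,P in(("heel",.025,(203,330)),("heelnear",.014,(230,380)),("toe",.025,(551,275)),("near side",.014,(440,355)),("side far1",.034,(300,270)),("far2",.034,(440,240)),("plate bottomcorner front",.057,(697,320)),("plate back",.057,(727,312)),("plate far front",.057,(663,110))):
    w=g(*P,z);print(n,w.round(3),(to_board(q,w)*1e3).round(1))
np.save("q.npy",q)
E
```

```text
board [ 0.55027507 -0.06891578 -1.33124214] 13.725443879565153
[[0.7 0.5]
 [2.2 1.4]
 [0.7 2.7]
 [0.8 1.7]
 [2.3 0.7]
 [0.6 2.1]
 [1.1 0.8]]
heel [0.519 0.049 0.025] [[-122.3   -2.4]]
heelnear [0.491 0.032 0.014] [[-112.5  -33.7]]
toe [ 0.559 -0.159  0.025] [[ 89.5 -12.7]]
near side [ 0.51  -0.094  0.014] [[ 14.6 -45. ]]
side far1 [ 0.555 -0.007  0.034] [[-58.5  19.6]]
far2 [ 0.576 -0.091  0.034] [[27.4 20.3]]
plate bottomcorner front [ 0.528 -0.24   0.057] [[161.2 -61.8]]
plate back [ 0.534 -0.258  0.057] [[179.6 -60.9]]
plate far front [ 0.655 -0.22   0.057] [[171.5  65.4]]
```

The board fit residuals are at most 2.7 mm and its yaw is -1.331 rad. In board coordinates the last's origin is about (-17, -9) mm, turned about -3°, and the gauge face is near x 165. I'll turn the tool to yaw 1.81 (tool x = -board x, tool y = +board y) with the fingers shut, then travel there.

Request:
servo_tool(
  steps=[
    {"roll": 0.0934, "claw": 1},
    {"roll": 0.0934, "claw": 1},
    {"roll": 0.0934, "claw": 1},
    {"roll": 0.0934, "claw": 1},
    {"roll": 0.0934, "claw": 1},
  ],
)

```text
$.steps[0]: bad value
```

Request:
servo_tool(
  steps=[
    {"tx": -0.24, "claw": 1},
    {"tx": -0.24, "claw": 1},
    {"tx": -0.24, "claw": 1},
    {"tx": -0.24, "claw": 1},
    {"tx": -0.24, "claw": 1},
  ],
)

```text
$.steps[0]: bad value
```

Request:
servo_tool(
  steps=[
    {"tx": -0.24, "claw": 1},
    {"tx": -0.24, "claw": 1},
    {"tx": -0.24, "claw": 1},
    {"tx": -0.24, "claw": 1},
    {"tx": 0, "claw": 1},
  ],
)

```text
$.steps[0]: bad value
```

Request:
servo_tool(
  steps=[
    {"tx": 0, "ty": 0, "tz": 0, "roll": 0.0934, "claw": 1},
    {"tx": 0, "ty": 0, "tz": 0, "roll": 0.0934, "claw": 1},
    {"tx": 0, "ty": 0, "tz": 0, "roll": 0.0934, "claw": 1},
    {"tx": 0, "ty": 0, "tz": 0, "roll": 0.0934, "claw": 1},
    {"tx": 0, "ty": 0, "tz": 0, "roll": 0.0934, "claw": 1},
  ],
)

```text
time: 0.78
tool_pos: [0.2403, 0.5767, 0.253]
eef_rot: [-3.141, 0.001, 1.807]
ft_force: [-0.2, -0.8, 0.2]
finger_gap: 0.0001
```

Request:
servo_tool(
  steps=[
    {"tx": -0.24, "ty": 0, "tz": 0, "roll": 0, "claw": 1},
    {"tx": -0.24, "ty": 0, "tz": 0, "roll": 0, "claw": 1},
    {"tx": -0.24, "ty": 0, "tz": 0, "roll": 0, "claw": 1},
    {"tx": -0.24, "ty": 0, "tz": 0, "roll": 0, "claw": 1},
    {"tx": -0.24, "ty": 0, "tz": 0, "roll": 0, "claw": 1},
  ],
)

```text
time: 1.4
tool_pos: [0.3125, 0.2837, 0.2533]
eef_rot: [3.141, -0.0, 1.813]
ft_force: [1.1, -0.3, 0.2]
finger_gap: 0.0
```

Request:
servo_tool(
  steps=[
    {"tx": -0.24, "ty": 0, "tz": 0, "roll": 0, "claw": 1},
    {"tx": -0.24, "ty": 0, "tz": 0, "roll": 0, "claw": 1},
    {"tx": -0.24, "ty": 0, "tz": 0, "roll": 0, "claw": 1},
    {"tx": -0.24, "ty": 0, "tz": 0, "roll": 0, "claw": 1},
    {"tx": -0.24, "ty": 0, "tz": 0, "roll": 0, "claw": 1},
  ],
)

```text
time: 2.02
tool_pos: [0.3843, -0.0075, 0.2535]
eef_rot: [3.141, -0.001, 1.813]
ft_force: [1.1, 0.3, 0.3]
finger_gap: 0.0001
```

Request:
servo_tool(
  steps=[
    {"tx": -0.16, "ty": 0.08, "tz": 0, "roll": 0, "claw": 1},
    {"tx": -0.16, "ty": 0.08, "tz": 0, "roll": 0, "claw": 1},
    {"tx": 0, "ty": 0, "tz": 0, "roll": 0, "claw": 1},
    {"tx": 0, "ty": 0, "tz": 0, "roll": 0, "claw": 1},
    {"tx": 0, "ty": 0, "tz": 0, "roll": 0, "claw": 1},
  ],
)

```text
time: 2.65
tool_pos: [0.4416, -0.0728, 0.2532]
eef_rot: [-3.141, -0.001, 1.814]
ft_force: [-0.9, -1.3, 0.1]
finger_gap: -0.0
```

```bash
cat >> h.py <<'E'
def wrist(name):
    """save a wrist picture with its camera pose"""
    from rig import robot,eyes
    s=robot.read_state(); d=eyes.snapshot("wrist"); H=d["hand_eye"]; T=rot(s["eef_rot"])
    cv2.imwrite(f"pics/{name}.png",d["pixels"][:,:,::-1])
    np.savez(name+".npz",K=d["intrinsics"],p=s["tool_pos"]+T@H[:3,3],A=T@H[:3,:3])
    print("tool",s["tool_pos"],s["eef_rot"],"in board mm",to_board(np.load("q.npy"),s["tool_pos"])*1e3, "H",H.round(3).tolist())
def load(name):
    z=np.load(name+".npz"); return lambda uv,h:ray(uv,h,z["K"],z["p"],z["A"])[0]
E
python3 -c "
from h import *
wrist('w1');from rig import robot;print(robot.tips_ahead)"
```

```text
tool [ 0.44162962 -0.07275075  0.25317097] [-3.14138779e+00 -9.39723731e-04  1.81424336e+00] in board mm [[ -22.05280684 -106.45287577]] H [[0.001, -0.966, -0.259, 0.066], [1.0, 0.001, -0.0, 0.0], [0.001, -0.259, 0.966, -0.122], [0.0, 0.0, 0.0, 1.0]]
0.022
```

View pics/w1.png

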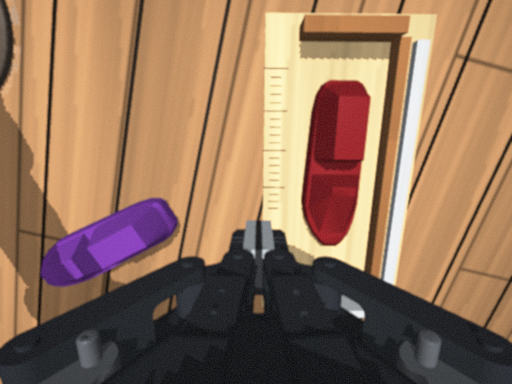

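The wrist view shows the board's far edge from (264,13) to (436,14), the last's heel at about (345,80), its toe near (331,244), its bulge near (303,198), and its straight side from about (369,95) to (358,205). I'll refine the fit from these.

```bash
python3 - <<'E'
from h import *
q=np.load("q.npy");g=load("w1")
for n,z,P in(("c(-200,-100)",.01,(264,13)),("c(-200,100)",.01,(436,14)),("edge y-100",.01,(264,180)),("fence face top y50",.035,(387,150)),("fence top far",.035,(371,272)),("stop near front(-170,-60)",.05,(302,31)),("heel",.025,(343,80)),("toe",.025,(331,245)),("bulge",.022,(303,198)),("nearheel side",.022,(315,120)),("far1",.034,(369,97)),("far2",.034,(357,210)),("rail",.02,(383,282))):
    print(n,(to_board(q,g(P,z))*1e3).round(1))
E
```

```text
c(-200,-100) [[-202.8 -100.7]]
c(-200,100) [[-202.7  100.5]]
edge y-100 [[ -2.4 -98.7]]
fence face top y50 [[-46.8  51.4]]
fence top far [[121.8  50.4]]
stop near front(-170,-60) [[-173.5  -61.1]]
heel [[-128.2   -6.5]]
toe [[86.1 -5.1]]
bulge [[ 19.2 -46.6]]
nearheel side [[-81.9 -36.5]]
far1 [[-108.6   23. ]]
far2 [[31.5 22.5]]
rail [[147.4  76.7]]
```

Against the first fit, the wrist points agree to about 1 mm in y, and x reads 3 mm low. The straight side sits at board y ≈ 22, so the last needs about +27 mm in y and -48 mm in x. I'll descend on the open near side and push towards the fence first.

Request:
servo_tool(
  steps=[
    {"tx": -0.04, "ty": 0, "tz": 0.2, "roll": 0, "claw": 1},
    {"tx": 0, "ty": 0, "tz": 0.2, "roll": 0, "claw": 1},
    {"tx": 0, "ty": 0, "tz": 0.2, "roll": 0, "claw": 1},
    {"tx": 0, "ty": 0, "tz": 0.15, "roll": 0, "claw": 1},
    {"tx": 0, "ty": 0, "tz": 0.074, "roll": 0, "claw": 1},
  ],
)

```text
time: 3.32
tool_pos: [0.4434, -0.0825, 0.0456]
eef_rot: [-3.139, -0.001, 1.814]
ft_force: [1.2, -0.3, 0.1]
finger_gap: 0.0
```

Request:
servo_tool(
  steps=[
    {"tx": 0, "ty": 0.03, "tz": 0, "roll": 0, "claw": 1},
    {"tx": 0, "ty": 0.03, "tz": 0, "roll": 0, "claw": 1},
    {"tx": 0, "ty": 0.03, "tz": 0, "roll": 0, "claw": 1},
    {"tx": 0, "ty": 0.03, "tz": 0, "roll": 0, "claw": 1},
    {"tx": 0, "ty": 0.03, "tz": 0, "roll": 0, "claw": 1},
  ],
)

```text
time: 3.95
tool_pos: [0.4818, -0.0741, 0.0476]
eef_rot: [3.141, 0.0, 1.813]
ft_force: [0.1, -0.0, -0.9]
finger_gap: -0.0001
```

Request:
servo_tool(
  steps=[
    {"tx": 0, "ty": 0.016, "tz": 0, "roll": 0, "claw": 1},
    {"tx": 0, "ty": 0.016, "tz": 0, "roll": 0, "claw": 1},
    {"tx": 0, "ty": 0.016, "tz": 0, "roll": 0, "claw": 1},
    {"tx": 0, "ty": 0.016, "tz": 0, "roll": 0, "claw": 1},
    {"tx": 0, "ty": 0.016, "tz": 0, "roll": 0, "claw": 1},
  ],
)

```text
time: 4.58
tool_pos: [0.5004, -0.0697, 0.0472]
eef_rot: [-3.141, -0.0, 1.813]
ft_force: [-1.7, -1.2, -1.2]
finger_gap: -0.0001
```

Request:
servo_tool(
  steps=[
    {"tx": 0, "ty": 0.012, "tz": 0, "roll": 0, "claw": 1},
    {"tx": 0, "ty": 0.012, "tz": 0, "roll": 0, "claw": 1},
    {"tx": 0, "ty": 0.012, "tz": 0, "roll": 0, "claw": 1},
    {"tx": 0, "ty": 0.012, "tz": 0, "roll": 0, "claw": 1},
    {"tx": 0, "ty": 0, "tz": 0, "roll": 0, "claw": 1},
  ],
)

```text
time: 5.2
tool_pos: [0.5126, -0.0666, 0.0474]
eef_rot: [3.141, 0.0, 1.813]
ft_force: [-0.2, 0.3, 0.1]
finger_gap: 0.0001
```

```bash
cat >> h.py <<'E'
def topcrop(name,f=5.5):
    from rig import eyes
    d=eyes.snapshot("top"); a=d["pixels"][120:225,200:345,::-1]
    cv2.imwrite(f"pics/{name}.png",cv2.resize(a,None,fx=f,fy=f,interpolation=cv2.INTER_CUBIC))
E
python3 -c "
from h import *
wrist('w2')"
```

```text
tool [ 0.51256262 -0.06658958  0.04735037] [3.14094197e+00 1.35613432e-04 1.81295111e+00] in board mm [[-11.20779567 -36.08359663]] H [[0.001, -0.966, -0.259, 0.066], [1.0, 0.001, -0.0, 0.0], [0.001, -0.259, 0.966, -0.122], [0.0, 0.0, 0.0, 1.0]]
```

View pics/w2.png

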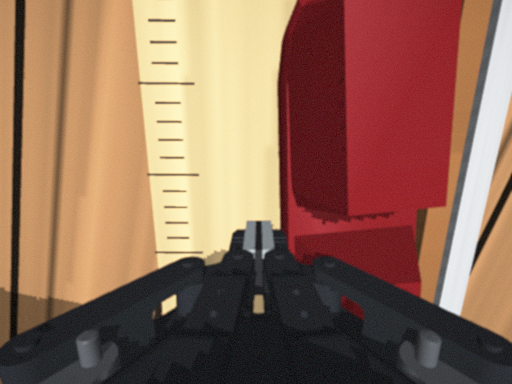

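The last's near edge is now at the finger's flank (column ~285), and there is still a strip of fence visible at the right. I'll keep pushing slowly until the force rises.

Request:
servo_tool(
  steps=[
    {"tx": 0, "ty": 0.008, "tz": 0, "roll": 0, "claw": 1},
    {"tx": 0, "ty": 0.008, "tz": 0, "roll": 0, "claw": 1},
    {"tx": 0, "ty": 0.008, "tz": 0, "roll": 0, "claw": 1},
    {"tx": 0, "ty": 0, "tz": 0, "roll": 0, "claw": 1},
    {"tx": 0, "ty": 0, "tz": 0, "roll": 0, "claw": 1},
  ],
)

```text
time: 5.88
tool_pos: [0.5149, -0.0661, 0.0471]
eef_rot: [-3.137, -0.002, 1.812]
ft_force: [-11.8, -2.7, 11.1]
finger_gap: 0.0001
```

Request:
servo_tool(
  steps=[
    {"tx": 0, "ty": 0.008, "tz": 0, "roll": 0, "claw": 1},
    {"tx": 0, "ty": 0.008, "tz": 0, "roll": 0, "claw": 1},
    {"tx": 0, "ty": 0.008, "tz": 0, "roll": 0, "claw": 1},
    {"tx": 0, "ty": 0, "tz": 0, "roll": 0, "claw": 1},
    {"tx": 0, "ty": 0, "tz": 0, "roll": 0, "claw": 1},
  ],
)

```text
time: 6.5
tool_pos: [0.5154, -0.0659, 0.047]
eef_rot: [-3.128, -0.005, 1.81]
ft_force: [-29.0, -5.6, 30.8]
finger_gap: -0.0005
```

The force is 29 N sideways and 31 N upward, so I've reached a stop and some slanted part is in contact. I'll back off and look from above.

Request:
servo_tool(
  steps=[
    {"tx": 0, "ty": -0.04, "tz": 0, "roll": 0, "claw": 1},
    {"tx": 0, "ty": -0.04, "tz": 0, "roll": 0, "claw": 1},
    {"tx": 0, "ty": -0.12, "tz": 0, "roll": 0, "claw": 1},
    {"tx": 0, "ty": -0.12, "tz": -0.1, "roll": 0, "claw": 1},
    {"tx": 0, "ty": 0, "tz": -0.2, "roll": 0, "claw": 1},
  ],
)

```text
time: 7.12
tool_pos: [0.4431, -0.0833, 0.1218]
eef_rot: [-3.137, -0.001, 1.811]
ft_force: [1.9, -0.1, 0.6]
finger_gap: 0.0002
```

Request:
servo_tool(
  steps=[
    {"tx": 0, "ty": 0, "tz": -0.2, "roll": 0, "claw": 1},
    {"tx": 0, "ty": 0, "tz": -0.2, "roll": 0, "claw": 1},
    {"tx": 0, "ty": 0, "tz": -0.1, "roll": 0, "claw": 1},
    {"tx": 0, "ty": 0, "tz": 0, "roll": 0, "claw": 1},
    {"tx": 0, "ty": 0, "tz": 0, "roll": 0, "claw": 1},
  ],
)

```text
time: 7.75
tool_pos: [0.4458, -0.0826, 0.2466]
eef_rot: [-3.141, -0.0, 1.814]
ft_force: [-0.7, 1.5, -0.6]
finger_gap: -0.0002
```

```bash
python3 -c "
from h import *
wrist('w3')"
```

```text
tool [ 0.44583466 -0.08257229  0.24663626] [-3.14145443e+00 -4.57853606e-04  1.81355961e+00] in board mm [[ -11.51399556 -104.69826859]] H [[0.001, -0.966, -0.259, 0.066], [1.0, 0.001, -0.0, 0.0], [0.001, -0.259, 0.966, -0.122], [0.0, 0.0, 0.0, 1.0]]
```

View pics/w3.png

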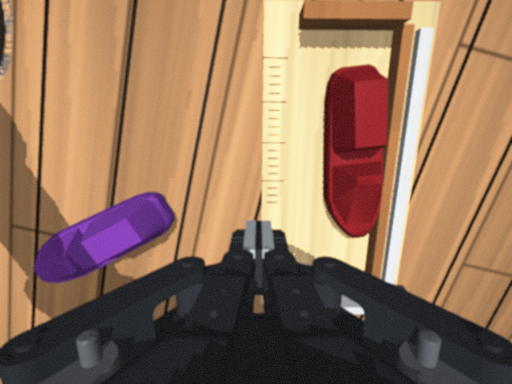

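```bash
python3 - <<'E'
from h import *
q=np.load("q.npy");g=load("w3")
for n,z,P in(("fence top",.035,(384,150)),("fence b",.035,(371,250)),("heel",.025,(362,66)),("toe",.025,(356,237)),("bulge",.022,(323,185)),("near mid",.022,(326,120)),("far2",.034,(380,200))):
    print(n,(to_board(q,g(P,z))*1e3).round(1))
E
```

```text
fence top [[-36.8  46.6]]
fence b [[95.7 45.5]]
heel [[-131.9   14. ]]
toe [[81.7 27.6]]
bulge [[ 10.2 -20.9]]
near mid [[-71.4 -22.6]]
far2 [[26.5 49.7]]
```

The toe end is against the fence, but the heel end still stands about 8 mm off (yaw about +0.06). The jaw-side linkage is the slanted part. I'll turn the tool 90° so that its flat side pushes (tool x = +board y), and push near the heel.

Request:
servo_tool(
  steps=[
    {"tx": 0.15, "ty": 0, "tz": 0, "roll": 0, "claw": 1},
    {"tx": 0.15, "ty": 0, "tz": 0, "roll": 0, "claw": 1},
    {"tx": 0, "ty": 0, "tz": 0, "roll": 0.09, "claw": 1},
    {"tx": 0, "ty": 0, "tz": 0, "roll": 0.09, "claw": 1},
    {"tx": 0, "ty": 0, "tz": 0, "roll": 0.09, "claw": 1},
  ],
)

```text
time: 8.43
tool_pos: [0.4275, -0.0102, 0.2462]
eef_rot: [-3.14, 0.002, 1.267]
ft_force: [-0.2, -0.8, -0.1]
finger_gap: -0.0003
```

Request:
servo_tool(
  steps=[
    {"tx": 0, "ty": 0, "tz": 0, "roll": 0.09, "claw": 1},
    {"tx": 0, "ty": 0, "tz": 0, "roll": 0.09, "claw": 1},
    {"tx": 0, "ty": 0, "tz": 0, "roll": 0.09, "claw": 1},
    {"tx": 0, "ty": 0, "tz": 0, "roll": 0.09, "claw": 1},
    {"tx": 0, "ty": 0, "tz": 0, "roll": 0.09, "claw": 1},
  ],
)

```text
time: 9.05
tool_pos: [0.4275, -0.0104, 0.2462]
eef_rot: [3.141, 0.002, 0.366]
ft_force: [0.0, -0.4, -0.0]
finger_gap: -0.0
```

Request:
servo_tool(
  steps=[
    {"tx": 0, "ty": 0, "tz": 0, "roll": 0.065, "claw": 1},
    {"tx": 0, "ty": 0, "tz": 0.2, "roll": 0, "claw": 1},
    {"tx": 0, "ty": 0, "tz": 0.2, "roll": 0, "claw": 1},
    {"tx": 0, "ty": 0, "tz": 0.2, "roll": 0, "claw": 1},
    {"tx": 0, "ty": 0, "tz": 0, "roll": 0, "claw": 1},
  ],
)

```text
time: 9.68
tool_pos: [0.4248, -0.0115, 0.0941]
eef_rot: [3.14, 0.01, 0.241]
ft_force: [-1.1, -0.4, -0.0]
finger_gap: -0.0004
```

Request:
servo_tool(
  steps=[
    {"tx": 0, "ty": 0, "tz": 0.14, "roll": 0, "claw": 1},
    {"tx": 0.06, "ty": 0, "tz": 0.056, "roll": 0, "claw": 1},
    {"tx": 0.06, "ty": 0, "tz": 0, "roll": 0, "claw": 1},
    {"tx": 0.06, "ty": 0, "tz": 0, "roll": 0, "claw": 1},
    {"tx": 0.06, "ty": 0, "tz": 0, "roll": 0, "claw": 1},
  ],
)

```text
time: 10.3
tool_pos: [0.4881, 0.0047, 0.0495]
eef_rot: [3.142, -0.002, 0.243]
ft_force: [0.2, 0.2, 0.1]
finger_gap: -0.0003
```

Request:
servo_tool(
  steps=[
    {"tx": 0.016, "ty": 0, "tz": 0, "roll": 0, "claw": 1},
    {"tx": 0.016, "ty": 0, "tz": 0, "roll": 0, "claw": 1},
    {"tx": 0.016, "ty": 0, "tz": 0, "roll": 0, "claw": 1},
    {"tx": 0.016, "ty": 0, "tz": 0, "roll": 0, "claw": 1},
    {"tx": 0.012, "ty": 0, "tz": 0, "roll": 0, "claw": 1},
  ],
)

```text
time: 10.92
tool_pos: [0.5046, 0.009, 0.0481]
eef_rot: [-3.141, 0.001, 0.243]
ft_force: [-1.8, 0.0, -0.7]
finger_gap: -0.0
```

Request:
servo_tool(
  steps=[
    {"tx": 0.01, "ty": 0, "tz": 0, "roll": 0, "claw": 1},
    {"tx": 0.01, "ty": 0, "tz": 0, "roll": 0, "claw": 1},
    {"tx": 0, "ty": 0, "tz": 0, "roll": 0, "claw": 1},
    {"tx": 0, "ty": 0, "tz": 0, "roll": 0, "claw": 1},
    {"tx": 0, "ty": 0, "tz": 0, "roll": 0, "claw": 1},
  ],
)

```text
time: 11.55
tool_pos: [0.5065, 0.0092, 0.0477]
eef_rot: [-3.14, 0.006, 0.242]
ft_force: [-11.2, -1.6, 6.2]
finger_gap: 0.0003
```

The TCP sits at board y ≈ -24 where -23 was expected, with 11 N, so it is at the fence. I'll give one more small push, then retreat and check.

Request:
servo_tool(
  steps=[
    {"tx": 0.008, "ty": 0, "tz": 0, "roll": 0, "claw": 1},
    {"tx": 0, "ty": 0, "tz": 0, "roll": 0, "claw": 1},
    {"tx": -0.05, "ty": 0, "tz": 0, "roll": 0, "claw": 1},
    {"tx": -0.2, "ty": 0, "tz": 0, "roll": 0, "claw": 1},
    {"tx": -0.1, "ty": 0, "tz": -0.15, "roll": 0, "claw": 1},
  ],
)

```text
time: 12.18
tool_pos: [0.4236, -0.0115, 0.0848]
eef_rot: [3.141, 0.004, 0.242]
ft_force: [1.0, 0.1, 1.3]
finger_gap: 0.0
```

Request:
servo_tool(
  steps=[
    {"tx": 0, "ty": 0.2, "tz": -0.1, "roll": -0.09, "claw": 1},
    {"tx": 0, "ty": 0, "tz": 0, "roll": -0.09, "claw": 1},
    {"tx": 0, "ty": 0, "tz": 0, "roll": -0.09, "claw": 1},
    {"tx": 0, "ty": 0, "tz": 0, "roll": -0.09, "claw": 1},
    {"tx": 0, "ty": 0, "tz": 0, "roll": -0.09, "claw": 1},
  ],
)

```text
time: 12.8
tool_pos: [0.4394, -0.0593, 0.1112]
eef_rot: [3.139, -0.001, 1.148]
ft_force: [0.7, 0.1, 0.3]
finger_gap: -0.0004
```

Request:
servo_tool(
  steps=[
    {"tx": 0, "ty": 0, "tz": 0, "roll": -0.09, "claw": 1},
    {"tx": 0, "ty": 0, "tz": 0, "roll": -0.09, "claw": 1},
    {"tx": 0, "ty": 0, "tz": 0, "roll": -0.09, "claw": 1},
    {"tx": 0, "ty": 0, "tz": 0, "roll": -0.065, "claw": 1},
    {"tx": 0, "ty": 0, "tz": 0, "roll": 0, "claw": 1},
  ],
)

```text
time: 13.42
tool_pos: [0.4392, -0.0594, 0.1111]
eef_rot: [3.14, 0.0, 1.811]
ft_force: [1.7, 0.8, 0.2]
finger_gap: 0.0001
```

Request:
servo_tool(
  steps=[
    {"tx": -0.2, "ty": 0, "tz": -0.1, "roll": 0, "claw": 1},
    {"tx": -0.2, "ty": 0, "tz": -0.1, "roll": 0, "claw": 1},
    {"tx": -0.2, "ty": 0, "tz": 0, "roll": 0, "claw": 1},
    {"tx": -0.2, "ty": 0, "tz": 0, "roll": 0, "claw": 1},
    {"tx": -0.2, "ty": 0, "tz": 0, "roll": 0, "claw": 1},
  ],
)

```text
time: 14.05
tool_pos: [0.4992, -0.3034, 0.161]
eef_rot: [3.14, 0.001, 1.81]
ft_force: [1.1, 0.4, 0.4]
finger_gap: 0.0002
```

Request:
servo_tool(
  steps=[
    {"tx": 0, "ty": 0.15, "tz": 0, "roll": 0, "claw": 1},
    {"tx": 0, "ty": 0.15, "tz": 0, "roll": 0, "claw": 1},
    {"tx": 0, "ty": 0.14, "tz": 0, "roll": 0, "claw": 1},
    {"tx": 0, "ty": 0, "tz": 0, "roll": 0, "claw": 1},
    {"tx": 0, "ty": 0, "tz": 0, "roll": 0, "claw": 1},
  ],
)

```text
time: 14.68
tool_pos: [0.6046, -0.2759, 0.1605]
eef_rot: [-3.141, 0.0, 1.811]
ft_force: [0.0, -0.4, 0.0]
finger_gap: -0.0003
```

```bash
python3 -c "
from h import *
wrist('w4')"
```

```text
tool [ 0.60460469 -0.27591615  0.16050124] [-3.14065063e+00  3.72049222e-04  1.81068953e+00] in board mm [[213.97999897   3.66328339]] H [[0.001, -0.966, -0.259, 0.066], [1.0, 0.001, -0.0, 0.0], [0.001, -0.259, 0.966, -0.122], [0.0, 0.0, 0.0, 1.0]]
```

View pics/w4.png

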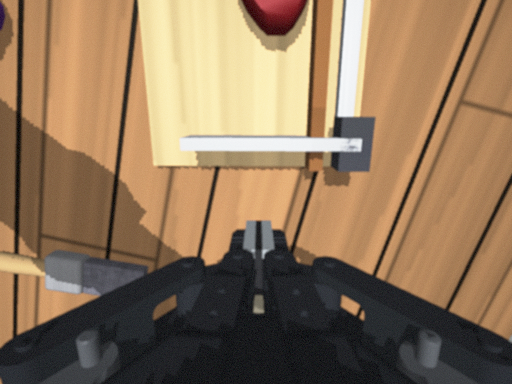

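The gauge plate spans rows 137–152, clear ahead of the fingertips at row ~235, and the toe tip is at (275,35). I'll descend behind the plate and push.

Request:
servo_tool(
  steps=[
    {"tx": 0, "ty": 0, "tz": 0.15, "roll": 0, "claw": 1},
    {"tx": 0, "ty": 0, "tz": 0.15, "roll": 0, "claw": 1},
    {"tx": 0, "ty": 0, "tz": 0.134, "roll": 0, "claw": 1},
    {"tx": 0, "ty": 0, "tz": 0, "roll": 0, "claw": 1},
    {"tx": 0.03, "ty": 0, "tz": 0, "roll": 0, "claw": 1},
  ],
)

```text
time: 15.35
tool_pos: [0.6036, -0.2696, 0.0538]
eef_rot: [3.14, 0.002, 1.811]
ft_force: [0.5, 0.1, 0.5]
finger_gap: 0.0003
```

Request:
servo_tool(
  steps=[
    {"tx": 0.03, "ty": 0, "tz": 0, "roll": 0, "claw": 1},
    {"tx": 0.03, "ty": 0, "tz": 0, "roll": 0, "claw": 1},
    {"tx": 0.03, "ty": 0, "tz": 0, "roll": 0, "claw": 1},
    {"tx": 0.03, "ty": 0, "tz": 0, "roll": 0, "claw": 1},
    {"tx": 0.03, "ty": 0, "tz": 0, "roll": 0, "claw": 1},
  ],
)

```text
time: 15.98
tool_pos: [0.5948, -0.2316, 0.0526]
eef_rot: [3.141, 0.001, 1.813]
ft_force: [1.8, -1.0, 0.7]
finger_gap: 0.0001
```

Request:
servo_tool(
  steps=[
    {"tx": 0.04, "ty": 0, "tz": 0, "roll": 0, "claw": 1},
    {"tx": 0.04, "ty": 0, "tz": 0, "roll": 0, "claw": 1},
    {"tx": 0.04, "ty": 0, "tz": 0, "roll": 0, "claw": 1},
    {"tx": 0.04, "ty": 0, "tz": 0, "roll": 0, "claw": 1},
    {"tx": 0.04, "ty": 0, "tz": 0, "roll": 0, "claw": 1},
  ],
)

```text
time: 16.6
tool_pos: [0.5825, -0.1824, 0.0523]
eef_rot: [3.141, -0.0, 1.813]
ft_force: [2.1, -0.0, 0.2]
finger_gap: 0.0004
```

Request:
servo_tool(
  steps=[
    {"tx": 0.024, "ty": 0, "tz": 0, "roll": 0, "claw": 1},
    {"tx": 0.024, "ty": 0, "tz": 0, "roll": 0, "claw": 1},
    {"tx": 0.024, "ty": 0, "tz": 0, "roll": 0, "claw": 1},
    {"tx": 0.024, "ty": 0, "tz": 0, "roll": 0, "claw": 1},
    {"tx": 0.024, "ty": 0, "tz": 0, "roll": 0, "claw": 1},
  ],
)

```text
time: 17.23
tool_pos: [0.5754, -0.1541, 0.0522]
eef_rot: [3.141, 0.0, 1.812]
ft_force: [1.9, -3.2, -2.3]
finger_gap: -0.0003
```

Request:
servo_tool(
  steps=[
    {"tx": 0.016, "ty": 0, "tz": 0, "roll": 0, "claw": 1},
    {"tx": 0.016, "ty": 0, "tz": 0, "roll": 0, "claw": 1},
    {"tx": 0.016, "ty": 0, "tz": 0, "roll": 0, "claw": 1},
    {"tx": 0.016, "ty": 0, "tz": 0, "roll": 0, "claw": 1},
    {"tx": 0, "ty": 0, "tz": 0, "roll": 0, "claw": 1},
  ],
)

```text
time: 17.85
tool_pos: [0.5712, -0.1378, 0.0523]
eef_rot: [-3.141, -0.001, 1.813]
ft_force: [0.4, -0.1, 0.6]
finger_gap: -0.0001
```

Request:
servo_tool(
  steps=[
    {"tx": 0.012, "ty": 0, "tz": 0, "roll": 0, "claw": 1},
    {"tx": 0.012, "ty": 0, "tz": 0, "roll": 0, "claw": 1},
    {"tx": 0.01, "ty": 0, "tz": 0, "roll": 0, "claw": 1},
    {"tx": 0, "ty": 0, "tz": 0, "roll": 0, "claw": 1},
    {"tx": 0, "ty": 0, "tz": 0, "roll": 0, "claw": 1},
  ],
)

```text
time: 18.48
tool_pos: [0.5693, -0.13, 0.0523]
eef_rot: [-3.141, -0.001, 1.813]
ft_force: [-0.2, -1.6, -0.4]
finger_gap: 0.0003
```

Request:
servo_tool(
  steps=[
    {"tx": 0.01, "ty": 0, "tz": 0, "roll": 0, "claw": 1},
    {"tx": 0.01, "ty": 0, "tz": 0, "roll": 0, "claw": 1},
    {"tx": 0, "ty": 0, "tz": 0, "roll": 0, "claw": 1},
    {"tx": 0, "ty": 0, "tz": 0, "roll": 0, "claw": 1},
    {"tx": 0, "ty": 0, "tz": 0, "roll": 0, "claw": 1},
  ],
)

```text
time: 19.1
tool_pos: [0.5682, -0.1252, 0.0523]
eef_rot: [-3.141, -0.0, 1.813]
ft_force: [0.1, -1.9, 0.0]
finger_gap: -0.0002
```

Request:
servo_tool(
  steps=[
    {"tx": 0.008, "ty": 0, "tz": 0, "roll": 0, "claw": 1},
    {"tx": 0.008, "ty": 0, "tz": 0, "roll": 0, "claw": 1},
    {"tx": 0, "ty": 0, "tz": 0, "roll": 0, "claw": 1},
    {"tx": 0, "ty": 0, "tz": 0, "roll": 0, "claw": 1},
    {"tx": 0, "ty": 0, "tz": 0, "roll": 0, "claw": 1},
  ],
)

```text
time: 19.73
tool_pos: [0.568, -0.1245, 0.0524]
eef_rot: [3.14, 0.004, 1.811]
ft_force: [3.9, -9.9, -4.5]
finger_gap: 0.0002
```

```bash
python3 -c "
from h import *
wrist('w5')
a=cv2.imread('pics/w5.png')
topcrop('t5',4.5);b=cv2.imread('pics/t5.png')
h=384;b=cv2.resize(b,(400,290));c=np.zeros((384,400,3),np.uint8);c[:290]=b
cv2.imwrite('pics/m5.png',np.hstack([cv2.resize(a,(400,300)),b[:,:].copy() if 0 else cv2.resize(b,(400,300))]))"
```

```text
tool [ 0.56797391 -0.12453454  0.05236081] [3.1404387  0.00411136 1.81070127] in board mm [[58.22989684  3.99678357]] H [[0.001, -0.966, -0.259, 0.066], [1.0, 0.001, -0.0, 0.0], [0.001, -0.259, 0.966, -0.122], [0.0, 0.0, 0.0, 1.0]]
```

View pics/m5.png

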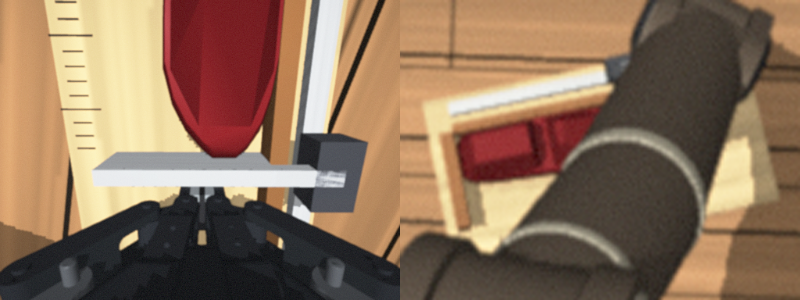

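There is now a firm stop at TCP board x 58 with 10 N. The toe meets the plate (left half, near (215,157)) and the heel is at the stop (right half, near (462,165)). I'll press slightly more, release, retreat and check from above.

Request:
servo_tool(
  steps=[
    {"tx": 0.006, "ty": 0, "tz": 0, "roll": 0, "claw": 1},
    {"tx": 0, "ty": 0, "tz": 0, "roll": 0, "claw": 1},
    {"tx": -0.04, "ty": 0, "tz": 0, "roll": 0, "claw": 1},
    {"tx": -0.1, "ty": 0, "tz": 0, "roll": 0, "claw": 1},
    {"tx": -0.1, "ty": 0, "tz": -0.1, "roll": 0, "claw": 1},
  ],
)

```text
time: 20.45
tool_pos: [0.5803, -0.1771, 0.0758]
eef_rot: [-3.138, -0.003, 1.814]
ft_force: [0.9, 0.1, -0.5]
finger_gap: 0.0
```

Request:
servo_tool(
  steps=[
    {"tx": 0, "ty": -0.05, "tz": -0.2, "roll": 0, "claw": 1},
    {"tx": 0, "ty": -0.1, "tz": -0.2, "roll": 0, "claw": 1},
    {"tx": 0.1, "ty": -0.1, "tz": -0.2, "roll": 0, "claw": 1},
    {"tx": 0.15, "ty": -0.1, "tz": 0, "roll": 0, "claw": 1},
    {"tx": 0.1, "ty": 0, "tz": 0, "roll": 0, "claw": 1},
  ],
)

```text
time: 21.08
tool_pos: [0.4735, -0.1128, 0.228]
eef_rot: [3.141, -0.002, 1.813]
ft_force: [0.3, 0.4, 0.3]
finger_gap: -0.0001
```

```bash
python3 -c "
from h import *
wrist('w6')"
```

```text
tool [ 0.47353795 -0.11280473  0.22796375] [ 3.14085010e+00 -2.31269260e-03  1.81312437e+00] in board mm [[ 24.42826844 -84.95931389]] H [[0.001, -0.966, -0.259, 0.066], [1.0, 0.001, -0.0, 0.0], [0.001, -0.259, 0.966, -0.122], [0.0, 0.0, 0.0, 1.0]]
```

View pics/w6.png

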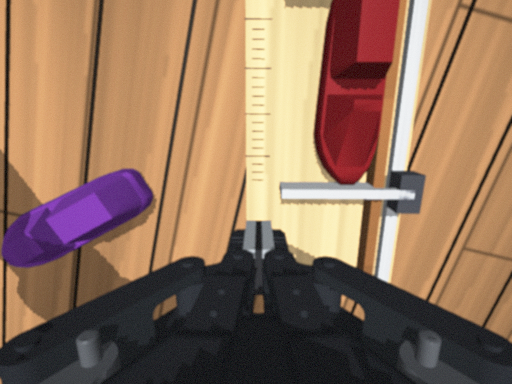

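The gauge is against the toe at (347,183). I'll put the camera right above the fence line to check for gaps at the heel and along the side.

Request:
servo_tool(
  steps=[
    {"tx": 0.1, "ty": 0.13, "tz": -0.05, "roll": 0, "claw": 1},
    {"tx": 0.1, "ty": 0.13, "tz": -0.05, "roll": 0, "claw": 1},
    {"tx": 0.1, "ty": 0.13, "tz": 0, "roll": 0, "claw": 1},
    {"tx": 0, "ty": 0.13, "tz": 0, "roll": 0, "claw": 1},
    {"tx": 0, "ty": 0, "tz": 0, "roll": 0, "claw": 1},
  ],
)

```text
time: 21.75
tool_pos: [0.5848, -0.0083, 0.2515]
eef_rot: [-3.141, -0.001, 1.816]
ft_force: [-0.1, -0.9, -0.7]
finger_gap: -0.0002
```

```bash
python3 -c "
from h import *
wrist('w7');a=cv2.imread('pics/w7.png')[0:260,130:400]
cv2.imwrite('pics/c7.png',cv2.resize(a,None,fx=2.3,fy=2.3,interpolation=cv2.INTER_CUBIC))"
```

```text
tool [ 0.58483825 -0.00831122  0.25152188] [-3.14070965e+00 -6.19996169e-04  1.81609608e+00] in board mm [[-50.67313859  47.9558044 ]] H [[0.001, -0.966, -0.259, 0.066], [1.0, 0.001, -0.0, 0.0], [0.001, -0.259, 0.966, -0.122], [0.0, 0.0, 0.0, 1.0]]
```

View pics/c7.png

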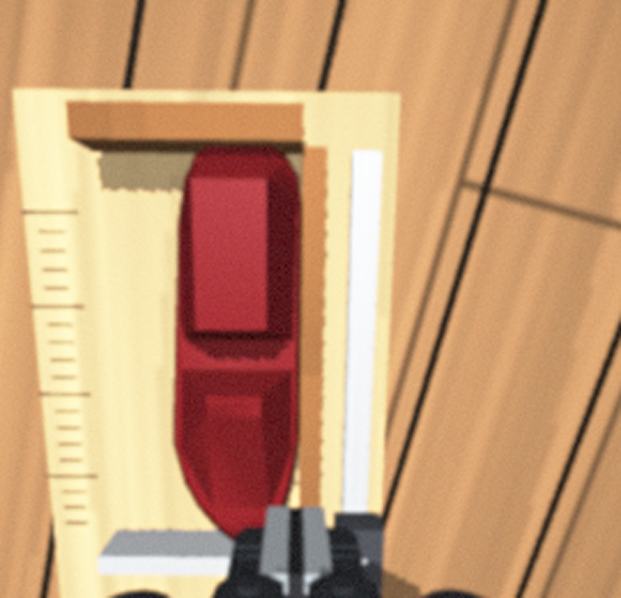

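```bash
python3 - <<'E'
from h import *
q=np.load("q.npy");g=load("w6");B=lambda g,P,z:(to_board(q,g(P,z))*1e3).round(1)
a=cv2.imread("pics/w6.png")
print(a[176:204:2,300].tolist());print(a[172:196:1,347].tolist())
print("toe z.025/.034",B(g,(347,183),.025),B(g,(347,183),.034),"plate bottom",B(g,(310,183),.019))
h=load("w7");c=lambda x,y:(130+(x+.5)/2.3-.5,(y+.5)/2.3-.5)
for n,z,P in(("stop top front",.05,(190,143)),("heel",.034,(240,147)),("fence1",.035,(303,160)),("fence2",.035,(301,450)),("side1",.034,(300,220)),("side2",.034,(298,435)),("bulge",.03,(175,430)),("near heel",.03,(180,270))): print(n,B(h,c(*P),z))
E
```

```text
[[170, 228, 245], [170, 228, 246], [174, 228, 246], [159, 174, 187], [160, 157, 153], [159, 157, 153], [175, 170, 167], [235, 231, 230], [243, 241, 238], [244, 242, 239], [242, 240, 237], [208, 215, 219], [108, 142, 161], [105, 143, 165]]
[[44, 38, 156], [47, 41, 156], [42, 39, 153], [50, 44, 155], [44, 37, 149], [45, 38, 146], [41, 35, 141], [36, 31, 129], [32, 24, 123], [24, 22, 105], [26, 23, 96], [34, 30, 85], [86, 81, 100], [130, 129, 132], [159, 156, 154], [161, 161, 156], [163, 162, 159], [191, 187, 185], [230, 227, 226], [241, 239, 238], [243, 241, 239], [241, 239, 237], [243, 239, 238], [242, 240, 239]]
toe z.025/.034 [[37.8 22.6]] [[35.6 19.7]] plate bottom [[ 39.4 -21. ]]
stop top front [[-171.2   -2.7]]
heel [[-172.2   19.4]]
fence1 [[-166.3   50.6]]
fence2 [[-17.   50.9]]
side1 [[-138.2   49.3]]
side2 [[-25.4  49.2]]
bulge [[-26.7 -19.5]]
near heel [[-113.2  -13.2]]
```

All of it agrees: the side is at y 49 along its length (fence 50–51), the heel is at the stop, and the toe overlaps the plate's face. The arm is clear at z = 0.25, so I'm handing in.

```bash
python3 -c "
from rig import job;print(job.finish_job())"
```

```text
the job is handed in; nothing more can be done
None
```

I pushed the last sideways to the fence, first near its middle and then near its heel. I then pushed the gauge against the toe, which slid the last back until it stopped firmly at about 10 N. The job is handed in at about 22 s with the arm clear above the board; no verdict was reported.

My last checks in the camera images, good to about 2–3 mm:

| Check | Measured (board frame) | Should be |
|---|---|---|
| Straight side, two points 113 mm apart | y ≈ 49.3 and 49.2 mm | fence face measured at about 50.7 mm, so parallel and about 1–2 mm off |
| Heel | x ≈ -172 mm | stop face measured at about -171 mm |
| Toe | x ≈ 38 mm, overlapping the plate's face | plate at 39 mm, expected 40 mm |

- **First push:** the push near the middle left the last about 0.06 rad askew. It also reached 29 N sideways and 31 N upward (about 42 N together, at the wrist) because the gripper's slanted linkage was touching it. The second push, with the tool turned 90°, corrected the angle.
- **Disagreement:** the wrist and top cameras differed by about 3 mm along the board's length. The firm stop and the pictures settled that.
- **Not measured:** I did not check the bystanders' positions at the end, but the arm stayed clear of them all the way.

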